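# Set the heated-lid height of a thermal cycler with a setting blade

## Robot

A 7-joint arm with a two-finger parallel gripper is mounted at the origin on the work surface. World frame = base frame: x ahead of the robot, y to its left, z up, the work surface at z = 0. Lengths are in m, angles in rad, forces in N, time in s.
With the tool pointing down it reaches from about 0.425 to 0.95 m from the base axis. Payload 4.7 kg.
Tool frame: the origin (TCP) lies on the centre line of the jaws, within the pads' length; the fingertips stand robot.nose_length ahead of it and the grasp point (between the pads) lies 8 mm behind it (robot.nose_length is the distance from the TCP to the fingertips, in m); z points along the fingers, y is the line along which they close (so a half turn about z gives the same grasp; the last joint's range is limited). The gripper opens to 85 mm and grips with 20 to 120 N. Pads are 22 mm wide; open, the fingers measure 114 mm over their backs; the gripper's body (76 mm by 85 mm) begins 54 mm behind the grasp point. The pads swing forward as they close: fully open they stand 13 mm farther back than shut.
Start: joints at [1.292, 0.469, -0.049, 1.532, 0.024, 1.141, -0.082], TCP at [0.167, -0.654, 0.242] pointing down, gripper open.
Joint ranges: [-2.59, 2.59], [-0.33, 1.99], [-1.39, 1.29], [0.1, 2.45], [-1.04, 4.18], [0.21, 1.99], [-2.66, 2.66]. Speed limits (rad/s): [2.57, 2.57, 3.14, 3.14, 3.14, 3.14, 3.14].

## Interface

Orientations are given as [roll, pitch, yaw] about the fixed x, y, z axes, in that order (R = Rz(yaw) Ry(pitch) Rx(roll)).
In Python, from plant import robot gives the robot as it stands. Calls block until the motion is done:
- robot.goto(position, orientation): joint-space move of the TCP to a pose.
- robot.move_straight(position, vel=0.15, attitude=None, contact_N=None): straight line of the TCP; attitude=None keeps the orientation; vel is the mean speed in m/s. With contact_N (N) it stops when the force on the tool has changed by that much, and returns True; else False.
- robot.move_joints(angles): joint-space move.
- robot.grip(opening, strength=None): opening from 0.0 (shut) to 1.0 (fully open); strength is the grip in N (None keeps the last); returns when the fingers have stopped.
- robot.sleep(seconds).
- robot.inverse_kinematics(position, orientation): joint angles nearest the present ones, or None.
- robot.sense(): the state.
- robot.grab_frame(name): name is "scene" or "top"; returns a dict with "image" (420x560x3 uint8, red, green, blue), "range_z" (420x560 float32, m along the optical axis (not along the pixel's ray), 0 where there is no reading), "fx", "fy", "cx", "cy" (pixels), "R" (3x3) and "t" (3): a world point X has camera coordinates R X + t. Camera axes: x right, y down, z forward; pixel columns grow to the right and rows downward; lengths in m; the calibration is good to about 2 mm. A picture is of the moment at which its call begins.
A pose or a line that the arm cannot do raises robot.IKError and nothing moves.
- robot.close_job(): hands the job in; it is judged then, once.
The state is a dict: "t": time; "joint_pos": joint angles; "joint_velocities": joint speeds; "effort": joint torques, N m; "tcp_pos": TCP position; "tcp_rot": TCP orientation; "wrist_force": force on the tool from outside, world axes, zero at the start; "torque": the same for the moment, N m; "opening": opening from 0.0 (shut) to 1.0 (fully open); "gripper_force": force on a finger pad.
Only numpy, scipy, OpenCV 4.12 (cv2) and the standard library are available. Lean on these libraries where they do the work, as an engineer would, in place of code of your own. Each camera call takes 0.05 s, during which the arm holds its last target. There are 200 camera calls.

## Task

Set the heated-lid height of this thermal cycler with the setting blade: slide the blade flat along the sample block, straight in under the heated plate for at least half its length, let go, and turn the wheel on the lid until the plate nips the blade so that it takes a light but definite pull of about 5 N to draw it out. Draw it out by the handle, feeling that drag, and lay it flat back on the rubber mat. Never force or jam the blade (25 N at most), and leave the other things alone.

Things in the scene. Friction and masses are not known exactly. Their poses are not given: they have to be found in the camera images.
- cycler: White thermal cycler, fixed, 340 mm deep (x) by 250 wide (y). Origin: centre of underside. +x points from the low sloped console at the front to the lid hinge at the back. Deck 120 mm high, console lower. The closed lid head, 100 deep, 130 wide, stands over the sample block from 166 to 222 mm height, its front face at x = +7 mm; the gap under it is open to the front and sides.
- gap_mouth (a point): Fixed point in the gap, under the middle of the heated plate's front edge, 139 mm above the bench (cycler x = +13 mm, y = 0). Its +x points straight into the gap, as the cycler's. The block top lies 2.8 to 4 mm below this point; the heated plate's underside starts 1.0 to 4.8 mm above it. The plate is black, 84 mm deep, 118 wide, 12 thick.
- wheel_grip (a point): On the vertical axis of the round black lid-height wheel (44 mm across, 28 high); 246 mm above the bench, 10 under the wheel's top, 24 above the lid. Clockwise from above lowers the heated plate 4.5 mm per rad, anticlockwise raises it; it stays where left (friction 0.12 N m), up to 1.5 rad to turn. The plate hangs on springs: it lifts at 1.5 N, then 4 N per mm.
- block: Plain aluminium sample block, fixed in the cycler's deck, 98 mm deep (x) by 134 wide (y), axes as the cycler's. Origin: centre of its underside, 30 mm below its flat top (135 to 136.2 mm above the bench, 15 mm above the deck). Its front edge lies 12 mm in front of the heated plate's, so a 12 mm ledge of its top is open from above.
- blade: Setting blade, loose, 65 to 85 g, lying flat: grey handle 60 mm long (x), 16 wide, 14 high; flat steel blade 120 long, 20 wide, 3 thick, in line and flush with the handle's underside. Origin: centre of the handle's underside; +x along the blade (30 mm: handle end, 150 mm: tip); balance point x = 68 mm. Nipped, it drags with about 1.2 times the plate's force.
- blade_tip (a point): Middle of the blade's tip, 150 mm from the handle centre along the blade, 1.5 mm above its underside. The blade tips a little in the fingers: play felt by moving the held handle up to a 1.5 N touch and down to a 1 N touch reads about 1 mm too large.
- mat: Flat dark rubber mat, fixed, 160 mm (x) by 260 (y) and 3 thick, on which the blade lies at the start. Origin: centre of its underside.
- tube_rack: White tube rack, 85 x 125 x 30 mm, a bystander. Origin: centre of its underside.
- tip_box: Grey pipette-tip box with clear lid, 85 x 125 x 63 mm, a bystander. Origin: centre of its underside.
- reagent_bottle: Small reagent bottle, 40 mm across and 75 high, a bystander. Origin: centre of its underside.
Mind the look-alikes: they are no part of the job. Of the things that look like the blade, take the one that is farthest to the robot's right at the start.

How it is judged:
On the way, in this order (a step that is already met when the one before it is completed fails the run):
1. the blade is slid in between block and heated plate, its tip at least 55 mm past the plate's front edge (x of blade_tip in the frame of gap_mouth above 0.055 m and y of blade_tip in the frame of gap_mouth between -0.045 and 0.045 m and z of blade_tip in the frame of gap_mouth between -0.006 and 0.006 m), for 0.1 s.
2. with the blade let go and still in the gap, the heated plate presses on it with 2.5 to 7.5 N (x of blade_tip in the frame of gap_mouth above 0.05 m and contact force between the fingers and blade below 0.05 N and contact force between cycler and blade between 2.5 and 7.5 N), for 0.3 s.
3. the fingers draw the blade outwards under the plate while the plate presses on it with 1.5 to 11 N (x of blade_tip in the frame of gap_mouth between 0.003 and 0.045 m and contact force between the fingers and blade above 1 N and contact force between cycler and blade between 1.5 and 11 N), for 0.06 s.
At the end, for the whole second after the job is handed in: The blade lies flat (within 0.06 rad) and still on the mat, its handle's centre over the mat, let go by the robot, after the lid has been set (2.5 to 7.5 N on the blade) and the blade drawn out against the drag (contact force between blade and mat above 0.1 N and z of blade in the frame of mat below 0.006 m and angle between blade's own z axis and vertical below 0.06 rad and x of blade in the frame of mat between -0.08 and 0.08 m and y of blade in the frame of mat between -0.13 and 0.13 m and linear speed of blade below 0.02 m/s); the robot touches nothing.
It fails at once if the blade is forced or jammed: more than 25 N between it and the cycler (contact force between blade and cycler above 25 N).
It fails at once if the blade is pressed onto the block with more than 25 N (contact force between blade and block above 25 N).
It fails at once if a bystander is moved more than 30 mm (distance of any of tube_rack, tip_box, reagent_bottle from where it was at the start of the episode above 0.03 m).
It also fails if it takes over 72 s, if anything falls off the work surface, if the arm or the gripper's body presses on something with over 40 N, if the wrist force passes 120 N, or if a joint passes its speed limit or range.

## Working session

There is one attempt and no reset: what is moved stays moved. The work goes in short steps, each a Python script; the robot and the scene stay as the last script left them, time stands still between calls to the robot, and variables do not carry over. Pictures are saved under pics/ and viewed, at most 10 in all, crops included, and the job is handed in when it is done.

```bash
ls; mkdir -p pics; python3 - <<'E'
from plant import robot
import cv2,numpy as np,pickle
for n in("scene","top"):
    f=robot.grab_frame(n); pickle.dump(f,open(n+".pkl","wb"))
    cv2.imwrite(f"pics/{n}0.png",cv2.resize(f["image"][:,:,::-1],(800,600),interpolation=cv2.INTER_CUBIC))
    print(n,f["fx"],f["fy"],f["cx"],f["cy"],f["R"].tolist(),f["t"])
print(robot.sense(),robot.nose_length)
E
```

```text
pics
scene 408.6725549638374 408.6725549638374 289.97807547937333 215.82053204184143 [[-0.7135292357984164, 0.7005150738600565, -0.012436275799745291], [0.6049637072033333, 0.6070551080256468, -0.5152698407502323], [-0.35340478580195744, -0.3751835912121021, -0.8569377633512618]] [ 0.39684231 -0.19943134  1.19620906]
top 526.686371270184 526.686371270184 260.7505313838669 202.3081824005226 [[0.012447248339817633, -0.999922198521801, 0.0008141941380855289], [-0.9971484304819792, -0.012473322864677543, -0.07442730550032345], [0.07443167065229607, 0.00011454274792641782, -0.9972261094074236]] [-0.090415    0.50902168  1.25309313]
{'t': 0.1, 'joint_pos': array([ 1.29206862,  0.46938224, -0.04861388,  1.53357269,  0.02407961,
        1.14096848, -0.0823058 ]), 'joint_velocities': array([ 0.00055092, -0.00199464,  0.00138616, -0.00382635, -0.00057251,
       -0.00024363, -0.00130163]), 'effort': array([ 8.20435635e-04, -5.11513782e+01, -4.69477940e-02, -2.38391322e+01,
        1.08132348e-02,  4.31200111e-03, -1.00284853e-05]), 'tcp_pos': array([ 0.1667933 , -0.65355557,  0.24135267]), 'tcp_rot': array([-3.13984665e+00,  3.21305324e-05,  2.49859282e-01]), 'wrist_force': array([0.18801107, 0.82364893, 0.14762516]), 'torque': array([-0.00373353, -0.0117844 ,  0.07056271]), 'gripper_force': 0.0, 'opening': 0.9970595907574376} 0.011
```

View pics/top0.png

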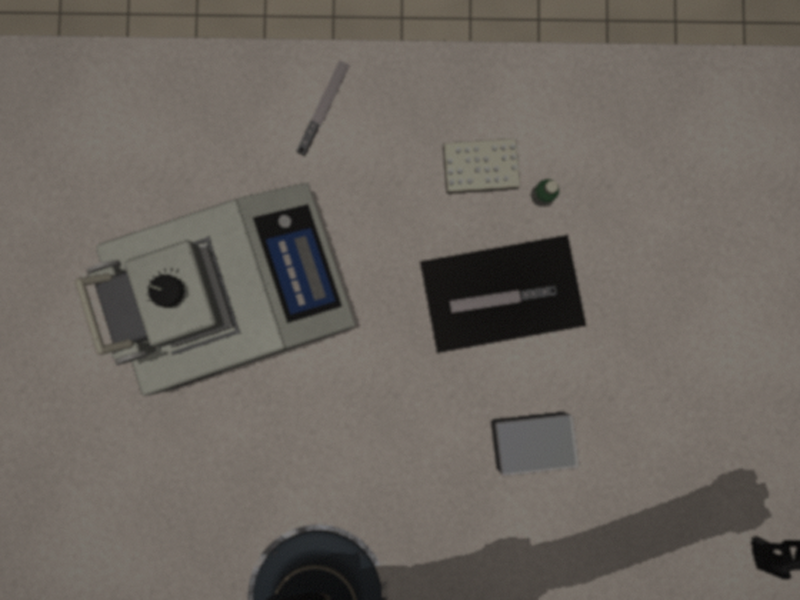

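View pics/scene0.png

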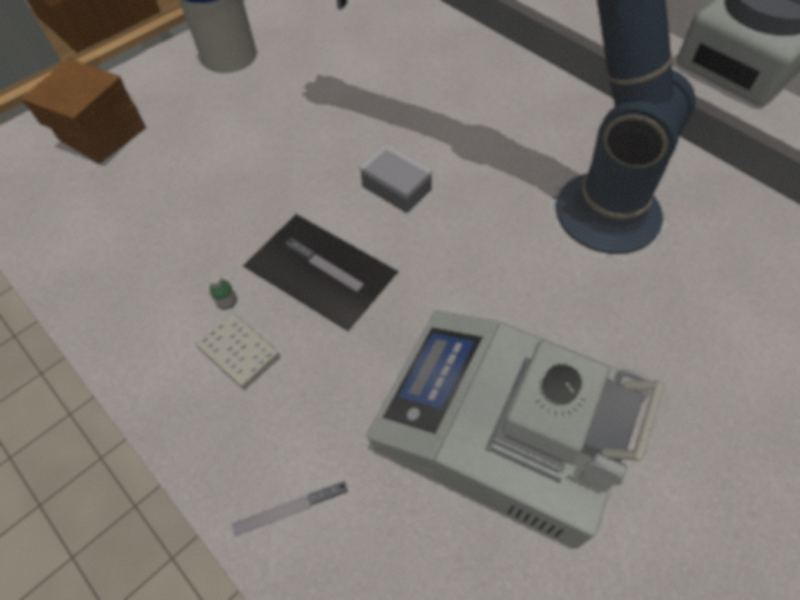

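The top view shows the mat blade at (450–555, 298), with its dark handle end to the right. The other blade is at (322, 110), further left, so the mat blade is the right one. The cycler's console faces right, its wheel is at (166, 291), and its +x is roughly world +y. Next I'll measure with depth.

```bash
cat > h.py <<'E'
import numpy as np,cv2
def cloud(f):
    v,u=np.mgrid[0:420,0:560]; z=f["range_z"]
    c=np.stack([(u-f["cx"])/f["fx"]*z,(v-f["cy"])/f["fy"]*z,z],-1)
    return (c-f["t"])@f["R"]   # R^T (c-t)
def px(f,u,v,z):
    d=f["R"].T@np.array([(u-f["cx"])/f["fx"],(v-f["cy"])/f["fy"],1]); o=-f["R"].T@f["t"]
    return o+d*(z-o[2])/d[2]
def proj(f,X):
    c=f["R"]@np.asarray(X)+f["t"]; return np.array([c[0]/c[2]*f["fx"]+f["cx"],c[1]/c[2]*f["fy"]+f["cy"]])
E
python3 - <<'E'
from h import *; import pickle
F={n:pickle.load(open(n+".pkl","rb")) for n in("scene","top")}
for n,f in F.items():
    P=cloud(f); ok=f["range_z"]>0
    x,y,z=P[...,0],P[...,1],P[...,2]
    box=ok&(x>.2)&(x<.9)&(y>0)&(y<.75)
    def rect(m,name):
        m=cv2.morphologyEx(m.astype(np.uint8),cv2.MORPH_OPEN,np.ones((3,3)))
        k,l,s,_=cv2.connectedComponentsWithStats(m)
        if k<2: print(name,"none");return
        i=1+np.argmax(s[1:,4]); m=l==i
        r=cv2.minAreaRect((P[m][:,:2]*1000).astype(np.float32)); print(n,name,m.sum(),r,"z",np.median(z[m]))
    rect(box&(abs(z-.12)<.008),"deck"); rect(box&(abs(z-.222)<.008),"head"); rect(box&(abs(z-.256)<.008),"wheel")
    rect(box&(z>.02)&(z<.128),"body")
    g=f["image"].mean(-1)
    m=ok&(g<45)&(abs(z)<.02)&(x>.3)&(x<.8)&(y<0)&(y>-.5); 
    rect(cv2.morphologyEx(m.astype(np.uint8),cv2.MORPH_CLOSE,np.ones((15,15)))>0,"mat")
ims=[]
f=F["top"]; a=cv2.resize(f["image"][150:260,285:425,::-1],(560,440),interpolation=cv2.INTER_CUBIC)
cv2.imwrite("pics/blade.png",cv2.convertScaleAbs(a,alpha=1.7))
a=cv2.resize(f["image"][120:280,50:260,::-1],(787,600),interpolation=cv2.INTER_CUBIC)
cv2.imwrite("pics/cyc.png",cv2.convertScaleAbs(a,alpha=1.5))
E
```

```text
scene deck 7360 ((496.16943359375, 188.24435424804688), (250.67904663085938, 257.8671569824219), 19.566938400268555) z 0.12063705012143712
scene head 4287 ((482.9137268066406, 227.52468872070312), (129.44837951660156, 149.92666625976562), 19.573144912719727) z 0.2218396410322794
scene wheel 500 ((491.7624816894531, 202.6981201171875), (43.312408447265625, 45.71984100341797), 46.772796630859375) z 0.2565992918978107
scene body 12390 ((511.2210388183594, 146.9717559814453), (251.2743682861328, 347.56549072265625), 19.040889739990234) z 0.11817681550094783
scene mat 2405 ((585.8644409179688, -49.049774169921875), (810.6698608398438, 198.60430908203125), 68.54359436035156) z 0.0038076246749162504
top deck 7178 ((491.4302673339844, 192.69618225097656), (250.194580078125, 253.684814453125), 19.26129913330078) z 0.11943158435102064
top head 3184 ((479.1692810058594, 226.4517822265625), (129.5603485107422, 145.36944580078125), 19.394594192504883) z 0.22099523541272836
top wheel 411 ((486.6927490234375, 203.3834991455078), (41.71391677856445, 43.30778884887695), 0.309237539768219) z 0.25564716098272505
top body 11329 ((506.8361511230469, 148.6696319580078), (252.10452270507812, 347.3323974609375), 19.355289459228516) z 0.11735220269287103
top mat 6647 ((497.1961669921875, -254.0079345703125), (156.548583984375, 364.72296142578125), 11.087885856628418) z 0.002860179667169282
```

View pics/blade.png

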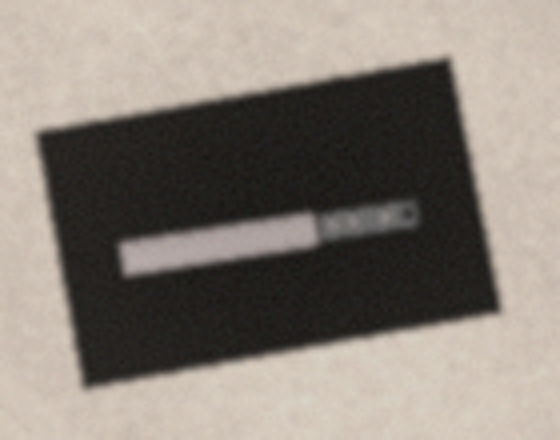

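View pics/cyc.png

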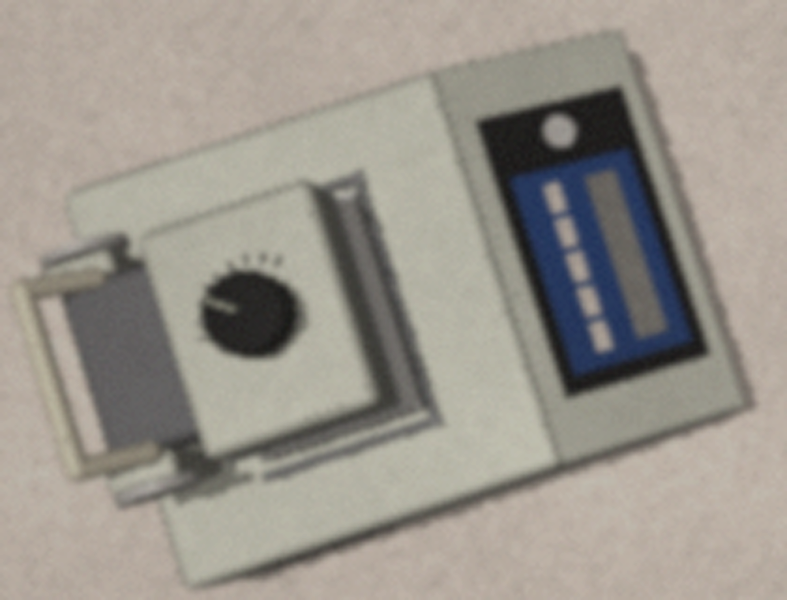

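The blade crop shows the tip end at about (121, 259), the handle/blade junction at (317, 229) and the handle end at (417, 214). The cycler crop shows the lid, with the wheel at (250, 313) and the block ledge to the right of the lid front at about (385, 300). Next: blade pose and reachability checks.

```bash
cat >> h.py <<'E'
PSI=np.deg2rad(109.35); UX=np.array([np.cos(PSI),np.sin(PSI),0]); UY=np.array([-UX[1],UX[0],0])
WHEEL=np.array([.4892,.2030,0]); MOUTH=WHEEL-.044*UX+[0,0,.139]
E
python3 - <<'E'
from h import *; import pickle
from plant import robot
f=pickle.load(open("top.pkl","rb")); s=pickle.load(open("scene.pkl","rb"))
c=lambda u,v,z:px(f,285+(u+.5)/4-.5,150+(v+.5)/4-.5,z)
tip=c(121,259,.006); j=c(317,229,.010); e=c(417,214,.015)
print("top",tip,j,e,np.linalg.norm((tip-j)[:2]),np.linalg.norm((e-j)[:2]),np.rad2deg(np.arctan2(*(tip-e)[[1,0]])))
g=lambda u,v,z:px(s,(u+.5)*.7-.5,(v+.5)*.7-.5,z)
print("scene tip",g(361,284,.006),"end",g(290,243,.013))
for n,q in (("top",f),("scene",s)): # mat fit from dark px on height
    P=cloud(q); m=(q["image"].max(-1)<60)&(abs(P[...,2]-.003)<.006)&(np.hypot(P[...,0]-.5,P[...,1]+.29)<.17)
    m=cv2.morphologyEx(m.astype(np.uint8),cv2.MORPH_OPEN,np.ones((3,3)))>0
    print(n,"mat",cv2.minAreaRect((P[m][:,:2]*1000).astype(np.float32)))
print("mouth",MOUTH)
yaw=PSI
for name,p in (("blade",np.r_[.52,-.31,.016]),("ins",MOUTH-.07*UX),("wheel",WHEEL+[0,0,.238])):
    for y in (PSI,PSI-np.pi,PSI-.75,PSI+.75,PSI-np.pi/2,PSI-np.pi/2-1.5,PSI-np.pi/2+.5):
        q=robot.inverse_kinematics(p,[np.pi,0,y]); print(name,round(y,2),None if q is None else np.round(q,2))
E
```

```text
top [ 0.48325485 -0.21626373  0.006     ] [ 0.50278533 -0.33489587  0.01      ] [ 0.51230785 -0.39451694  0.015     ] 0.12022905222987114 0.060376735211683026 99.25708318069609
scene tip [ 0.48034615 -0.22151471  0.006     ] end [ 0.51755453 -0.38845896  0.013     ]
top mat ((507.82305908203125, -306.59503173828125), (157.8956756591797, 259.5256042480469), 11.046783447265625)
scene mat ((510.8921203613281, -305.43658447265625), (152.73699951171875, 253.8391876220703), 11.207221984863281)
mouth [0.50377887 0.16148546 0.139     ]
blade 1.91 [ 0.81  0.68 -0.47  1.85  0.45  0.71  0.42]
blade -1.23 [ 0.37  0.63  0.13  1.88 -0.13  0.64 -2.22]
blade 1.16 [ 0.72  0.66 -0.34  1.86  0.33  0.68 -0.23]
blade 2.66 [ 0.87  0.7  -0.56  1.85  0.53  0.74  1.1 ]
blade 0.34 [ 0.62  0.64 -0.2   1.87  0.2   0.66 -0.94]
blade -1.16 [ 0.38  0.63  0.12  1.88 -0.12  0.64 -2.16]
blade 0.84 [ 0.68  0.65 -0.29  1.86  0.28  0.67 -0.51]
ins 1.91 [ 0.53  0.6  -1.07  1.93  0.63  1.   -0.49]
ins -1.23 [-1.06  0.6   1.12  2.01 -0.67  0.96 -2.4 ]
ins 1.16 [ 0.51  0.58 -1.02  1.93  0.6   0.98 -1.21]
ins 2.66 [ 0.57  0.64 -1.14  1.93  0.69  1.03  0.21]
ins 0.34 [ 0.36  0.48 -0.8   1.94  0.44  0.9  -1.89]
ins -1.16 [-1.06  0.6   1.12  2.01 -0.67  0.96 -2.33]
ins 0.84 [ 0.46  0.54 -0.95  1.93  0.54  0.95 -1.48]
wheel 1.91 [ 0.36  0.43 -1.08  1.84  0.42  1.12 -0.53]
wheel -1.23 [ 0.41  0.48 -1.17  1.84  0.48  1.15  2.56]
wheel 1.16 [ 0.34  0.42 -1.05  1.84  0.4   1.11 -1.26]
wheel 2.66 [ 0.37  0.44 -1.1   1.84  0.44  1.13  0.21]
wheel 0.34 [ 0.29  0.39 -0.96  1.84  0.35  1.1  -2.04]
wheel -1.16 [ 0.41  0.48 -1.17  1.84  0.48  1.15  2.63]
wheel 0.84 [ 0.33  0.41 -1.03  1.84  0.39  1.11 -1.58]
```

```bash
python3 - <<'E'
from h import *
from plant import robot
y=np.deg2rad(99.6); H=np.array([.509,-.363,0])
robot.grip(.6,60)
robot.goto(H+[0,0,.12],[np.pi,0,y])
robot.move_straight(H+[0,0,.0165],vel=.12,contact_N=8)
s=robot.sense();print(s["t"],s["tcp_pos"])
robot.grip(0,70)
s=robot.sense();print(s["t"],s["opening"],s["gripper_force"],s["wrist_force"])
robot.move_straight(H+[0,0,.12],vel=.12)
s=robot.sense();print(s["t"],s["opening"],s["gripper_force"],s["wrist_force"],s["tcp_pos"])
# pre-insert pose: tip 40 mm before plate edge, 25 mm above
p=MOUTH-.19*UX; p[2]=.136+.0165-.003+.03
robot.goto(p+[0,0,.06],[np.pi,0,PSI]); robot.move_straight(p,vel=.1)
s=robot.sense();print(s["t"],s["tcp_pos"],s["tcp_rot"],s["wrist_force"])
import pickle
o=[]
for n in("scene","top"):
    f=robot.grab_frame(n); pickle.dump(f,open(n+"1.pkl","wb"))
f=pickle.load(open("scene1.pkl","rb")); a=cv2.resize(f["image"][200:400,240:480,::-1],(720,600),interpolation=cv2.INTER_CUBIC); cv2.imwrite("pics/s1.png",cv2.convertScaleAbs(a,alpha=1.4))
E
```

```text
3.25 [ 0.50963801 -0.36328465  0.01726379]
3.6667 0.15895912663509335 70.30720353126526 [-1.37442601  0.44544162  6.99930263]
4.6833 0.16284163764960402 69.58926916122437 [-0.44780758 -0.1725819  -0.86817593] [ 0.50834389 -0.36274856  0.11908348]
6.8167 [ 0.56720164 -0.01776805  0.1798806 ] [3.14070659e+00 1.14002157e-04 1.90835366e+00] [-0.21824246  0.02535664 -1.54072563]
```

View pics/s1.png

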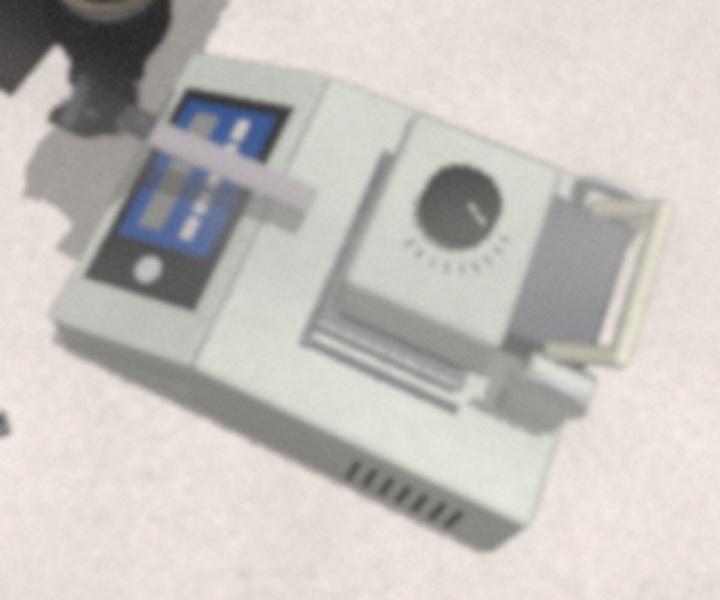

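The crop shows the blade held in line with the cycler, its tip end at about (311, 197), and the ledge clear ahead. I'll check the tip in both cameras, then feel down onto the ledge.

```bash
python3 - <<'E'
from h import *; import pickle
s=pickle.load(open("scene1.pkl","rb")); f=pickle.load(open("top1.pkl","rb"))
def rel(X): d=X-MOUTH; return d@UX*1000,d@UY*1000,d[2]*1000
print("scene tip",rel(px(s,240+311.5/3-.5,200+197.5/3-.5,.168)))
for n,q in(("scene",s),("top",f)):
    P=cloud(q); X=P-MOUTH; a=X@UX; b=X@UY; z=P[...,2]
    m=(q["range_z"]>0)&(abs(b)<.02)&(a>-.155)&(a<-.01)&(z>.150)&(z<.185)
    print(n,m.sum(),"tip",np.percentile(a[m],99.5),)
    for lo in np.arange(-.15,-.03,.02):
        k=m&(a>lo)&(a<lo+.02)
        if k.sum()>8: print(round(lo,2),k.sum(),"lat",b[k].mean().round(4),"z",np.median(z[k]).round(4))
E
```

```text
scene tip (np.float64(-45.45073988645614), np.float64(0.0013795640051595531), np.float64(29.000000000000025))
scene 514 tip -0.04495296981439897
-0.15 88 lat -0.0028 z 0.1689
-0.13 92 lat -0.0027 z 0.1687
-0.11 92 lat -0.0027 z 0.1689
-0.09 95 lat -0.003 z 0.1692
-0.07 94 lat -0.0027 z 0.1688
-0.05 29 lat -0.0027 z 0.1685
top 345 tip -0.041597663650270345
-0.13 37 lat -0.0003 z 0.1678
-0.11 91 lat 0.0003 z 0.1682
-0.09 89 lat 0.0 z 0.1684
-0.07 89 lat 0.0001 z 0.1687
-0.05 39 lat -0.0002 z 0.1685
```

```bash
python3 - <<'E'
from h import *
from plant import robot
p=MOUTH-.19*UX; p[2]=.157
robot.move_straight(p,vel=.08)
p=MOUTH-.1515*UX; p[2]=.157
robot.move_straight(p,vel=.06); robot.sleep(.3)
s=robot.sense();print(s["t"],s["tcp_pos"]-p,s["wrist_force"])
p[2]=.144
print(robot.move_straight(p,vel=.008,contact_N=1.5))
s=robot.sense();print(s["t"],s["tcp_pos"],(s["tcp_pos"]-MOUTH)@UX,s["wrist_force"])
E
```

```text
8.4417 [ 7.68822915e-05 -3.38723789e-04 -5.82422060e-05] [ 0.06525781 -0.15553546  0.01435221]
True
9.475 [0.55376988 0.01834853 0.14825078] -0.15161535850390126 [0.83457251 0.31915027 1.43758843]
```

```bash
python3 - <<'E'
from h import *
from plant import robot
p=MOUTH-.1515*UX; p[2]=.1490
robot.move_straight(p,vel=.01)
robot.sleep(.2); s=robot.sense(); print(s["wrist_force"],s["tcp_pos"][2])
for d in (.140,.12,.09,.066):
    p=MOUTH-d*UX; p[2]=.1490
    c=robot.move_straight(p,vel=.03,contact_N=4)
    s=robot.sense();print(d,c,s["t"],s["tcp_pos"],(s["tcp_pos"]-MOUTH)@UX,s["wrist_force"])
    if c: break
E
```

```text
[-0.60859271 -0.22375989  1.01875752] 0.14895266917143674
0.14 False 10.4917 [0.54993052 0.03014853 0.14901198] -0.13920978950434384 [-0.04073964  1.12209632  0.61867305]
0.12 False 11.3083 [0.54333224 0.04889804 0.14898988] -0.11933313532802364 [-0.91269601  0.45833784  1.4463713 ]
0.09 False 12.4583 [0.53356346 0.07684561 0.14903271] -0.08972749825091392 [5.29059976e-01 3.26866411e-03 3.94136055e+00]
0.066 False 13.4083 [0.52567335 0.09993388 0.14932672] -0.06532913827551785 [ 0.98555821 -2.02936494  5.36050161]
```

```bash
python3 - <<'E'
from h import *
from plant import robot
p=MOUTH-.066*UX
def fz(n=8):
    a=[]
    for _ in range(n): robot.sleep(.02); a.append(robot.sense()["wrist_force"])
    return np.mean(a,0)
for z in np.arange(.1492,.1552,.0004):
    robot.move_straight(np.r_[p[:2],z],vel=.02); f=fz(); s=robot.sense()
    print(round(z,4),s["tcp_pos"][2].round(5),f.round(2),s["t"])
    if f[2]<-2.5: break
E
```

```text
0.1492 0.14936 [ 0.7  -0.88  5.15] 13.7917
0.1496 0.14959 [0.86 0.56 3.56] 14.175
0.15 0.14983 [0.24 1.7  2.3 ] 14.5583
0.1504 0.15012 [-0.12  1.05  1.3 ] 14.9417
0.1508 0.15062 [ 0.06 -0.05 -0.75] 15.325
0.1512 0.1512 [-0.07 -0.01 -0.78] 15.7083
0.1516 0.15161 [-0.29 -0.3  -0.67] 16.0917
0.152 0.15199 [ 0.3  -0.07 -0.75] 16.475
0.1524 0.1524 [-0.23 -0.13 -0.83] 16.8583
0.1528 0.1528 [-0.44 -0.16 -0.83] 17.2417
0.1532 0.15312 [-0.19 -0.14 -1.27] 17.625
0.1536 0.15351 [ 0.24  0.33 -2.43] 18.0083
0.154 0.15393 [ 0.2   0.46 -2.99] 18.3917
```

```bash
cat >> h.py <<'E'
def turn(robot,y0,dy):
    """grip wheel at yaw y0, turn by dy (negative = clockwise = lower), let go, rise"""
    robot.grip(.8)
    robot.goto(WHEEL+[0,0,.29],[np.pi,0,y0]); robot.move_straight(WHEEL+[0,0,.239],vel=.12,contact_N=8)
    robot.grip(0,40); s=robot.sense(); print("wheel grip",s["opening"],s["gripper_force"],s["wrist_force"],s["tcp_pos"],s["tcp_rot"][2])
    P=WHEEL+[0,0,.239]
    robot.move_straight(P,vel=.05,attitude=[np.pi,0,y0+dy/2]); robot.move_straight(P,vel=.05,attitude=[np.pi,0,y0+dy])
    robot.sleep(.3); s=robot.sense(); print("turned",s["tcp_rot"][2],s["torque"],s["wrist_force"],s["tcp_pos"],s["t"])
    robot.grip(.8); robot.move_straight(WHEEL+[0,0,.29],vel=.12)
E
python3 - <<'E'
from h import *; import pickle
from plant import robot
p=MOUTH-.066*UX
robot.move_straight(np.r_[p[:2],.1505],vel=.02)
robot.grip(.6); print(robot.sense()["wrist_force"])
robot.move_straight(np.r_[p[:2],.29],vel=.15)
turn(robot,2.3,-.6)
s=robot.sense(); print(s["t"],s["tcp_rot"])
f=robot.grab_frame("scene"); pickle.dump(f,open("s2.pkl","wb"))
a=cv2.resize(f["image"][200:400,240:480,::-1],(720,600),interpolation=cv2.INTER_CUBIC); cv2.imwrite("pics/s2.png",cv2.convertScaleAbs(a,alpha=1.4))
E
```

```text
[ 0.31963489 -0.33432391 -0.16405441]
wheel grip 0.5024525878900905 40.44747054576874 [-3.94115813 -2.15538993  6.98632362] [0.48867649 0.2021781  0.24015531] 2.299456993343922
turned 1.6989844047167342 [-0.67370715  0.92904949 -0.19534124] [-4.23467057 -3.12915399  5.67346885] [0.48861806 0.2021542  0.24014061] 23.2
24.1417 [-3.14106924e+00  3.36748398e-04  1.69994348e+00]
```

View pics/s2.png

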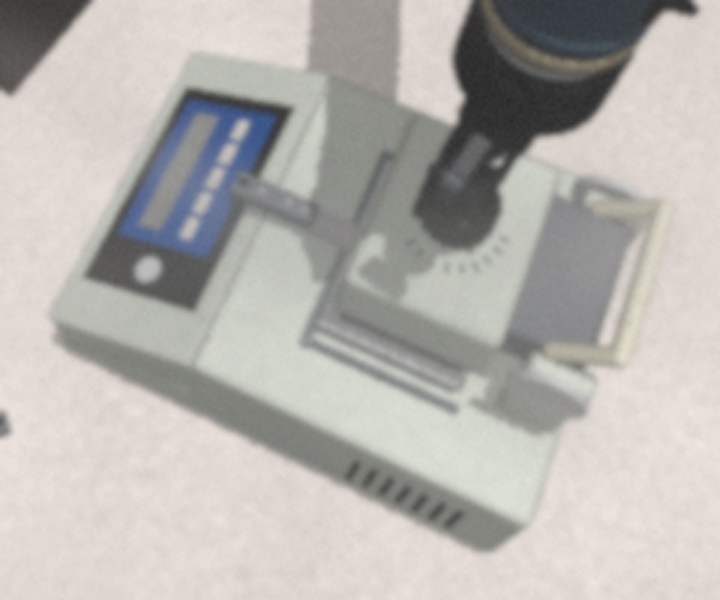

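The picture shows the blade still in the gap, straight, with its handle at (275, 200). The wheel has been turned. I'll regrip and test the drag with a short pull.

```bash
cat >> h.py <<'E'
def pull(robot,d0,d1,z,vel=.008):
    F=[]; step=.001
    for d in np.arange(d0+step,d1+1e-9,step):
        p=MOUTH-d*UX; robot.move_straight(np.r_[p[:2],z],vel=vel); s=robot.sense(); F.append(s["wrist_force"])
    return np.array(F)
E
python3 - <<'E'
from h import *
from plant import robot
p=MOUTH-.066*UX
robot.grip(.6)
robot.goto(np.r_[p[:2],.25],[np.pi,0,PSI]); robot.move_straight(np.r_[p[:2],.1507],vel=.12,contact_N=6)
robot.sleep(.2); f0=robot.sense()["wrist_force"]
robot.grip(0,70); robot.sleep(.2)
f1=robot.sense()["wrist_force"]; print(f0,f1,f0@UX,f1@UX,robot.sense()["opening"])
F=pull(robot,.066,.074,.1507)-f0
print((F@UX).round(2),F[:,2].round(2)); s=robot.sense();print(s["t"],(s["tcp_pos"]-MOUTH)@UX)
E
```

```text
[ 0.19147194 -0.29141924 -0.06155386] [-1.18083161 -0.80173132  4.70646293] -0.3383995113126319 -0.3651890024762817 0.16452551357274192
[1.64 5.63 5.99 5.83 5.83 6.19 5.56 6.28] [5.65 5.57 5.01 4.3  4.52 3.74 4.45 4.13]
29.0333 -0.07190504408828068
```

```bash
python3 - <<'E'
from h import *
from plant import robot
f0=np.array([.1,-.2,-.06])
for z in (.1512,.1516):
    p=MOUTH-.074*UX; robot.move_straight(np.r_[p[:2],z],vel=.01); robot.sleep(.1); f=robot.sense()["wrist_force"]; print(z,f)
    if f[2]<1: break
F=pull(robot,.074,.079,z)-f0
print((F@UX).round(2),F[:,2].round(2)); s=robot.sense();print(s["t"],(s["tcp_pos"]-MOUTH)@UX,s["tcp_pos"][2])
E
```

```text
0.1512 [-0.19416855  3.16741417  2.12565797]
0.1516 [ 0.1693169   2.33181241 -1.83479688]
[1.07 1.68 2.87 2.03 1.87] [-2.09 -2.12 -1.   -1.79 -1.97]
31.1083 -0.07912623019209503 0.15157498604193642
```

```bash
python3 - <<'E'
from h import *
from plant import robot
p=MOUTH-.066*UX
robot.move_straight(np.r_[(MOUTH-.079*UX)[:2],.1514],vel=.01)
print(robot.move_straight(np.r_[p[:2],.1514],vel=.02,contact_N=12)); robot.sleep(.1)
s=robot.sense(); print((s["tcp_pos"]-MOUTH)@UX,s["wrist_force"])
robot.move_straight(np.r_[p[:2],.1511],vel=.01)
robot.grip(.6); robot.move_straight(np.r_[p[:2],.29],vel=.15)
turn(robot,2.1,-.11)
robot.sleep(.4)
robot.grip(.6)
robot.goto(np.r_[p[:2],.25],[np.pi,0,PSI]); robot.move_straight(np.r_[p[:2],.1514],vel=.12,contact_N=6)
robot.sleep(.2); f0=robot.sense()["wrist_force"]
robot.grip(0,70); robot.sleep(.2)
f1=robot.sense()["wrist_force"]; print(f0,f1,robot.sense()["opening"])
F=pull(robot,.066,.071,.1514)-f0
print((F@UX).round(2),F[:,2].round(2)); s=robot.sense();print(s["t"],(s["tcp_pos"]-MOUTH)@UX)
E
```

```text
False
-0.06554985019189512 [ 0.65884871 -0.06610346 -1.6616038 ]
wheel grip 0.4977625538448381 40.62529385089874 [-3.46038061 -2.42949877  5.5992626 ] [0.48848671 0.2024186  0.24014134] 2.0995327820835006
turned 1.9892721629666754 [-0.59471083  0.90157513 -0.08095312] [-5.24146671 -1.96067852  6.07044737] [0.48852601 0.20246079 0.24015961] 36.5833
[ 1.03088876 -0.30452099  0.21847031] [-1.59132579 -0.44049666  5.90844446] 0.1613991330088937
[0.96 5.39 6.87 7.39 8.39] [4.95 4.8  5.14 4.39 3.66]
41.9417 -0.06753707340763866
```

Correcting for the grip's downward push, the drag gives a plate force of about 4.5 N. Now I'll draw it fully out.

```bash
python3 - <<'E'
from h import *
from plant import robot
z=.1518
p=MOUTH-.071*UX; robot.move_straight(np.r_[p[:2],z],vel=.01); print(robot.sense()["wrist_force"])
for d in (.078,.09,.1,.11,.12,.13,.14,.15,.165):
    p=MOUTH-d*UX; robot.move_straight(np.r_[p[:2],z],vel=.025); s=robot.sense()
    print(d,((s["tcp_pos"]-MOUTH)@UX).round(4),(s["wrist_force"]@UX).round(2),s["wrist_force"][2].round(2),s["t"],round(s["opening"],3))
E
```

```text
[-2.54466729  5.6744619   3.51097694]
0.078 -0.0757 4.8 2.6 42.625 0.159
0.09 -0.0877 5.6 2.05 43.2583 0.155
0.1 -0.0979 5.7 0.61 43.8083 0.156
0.11 -0.1082 4.69 1.3 44.3583 0.162
0.12 -0.1188 5.38 0.54 44.9083 0.157
0.13 -0.1299 3.8 -0.59 45.4583 0.159
0.14 -0.1408 2.19 0.29 46.0083 0.159
0.15 -0.1513 0.72 -0.32 46.5583 0.16
0.165 -0.1649 0.6 -0.2 47.3083 0.163
```

```bash
python3 - <<'E'
from h import *; import pickle
from plant import robot
p=MOUTH-.2*UX; robot.move_straight(np.r_[p[:2],.17],vel=.12); robot.move_straight(np.r_[p[:2],.23],vel=.15)
H=np.array([.509,-.355,0]); y=np.deg2rad(99.6)
robot.goto(H+[0,0,.10],[np.pi,0,y]); robot.move_straight(H+[0,0,.03],vel=.1); robot.sleep(.2)
print(robot.move_straight(H+[0,0,.0125],vel=.015,contact_N=2)); s=robot.sense(); print(s["t"],s["tcp_pos"],s["wrist_force"])
robot.grip(.6); robot.move_straight(H+[0,0,.15],vel=.12); 
f=robot.grab_frame("top"); P=cloud(f); s=robot.sense(); print(s["t"],s["wrist_force"])
f2=robot.grab_frame("scene")
a=cv2.resize(f["image"][150:260,285:425,::-1],(560,440)); b=cv2.resize(f2["image"][130:250,150:300,::-1],(550,440))
cv2.imwrite("pics/end.png",cv2.resize(cv2.convertScaleAbs(np.hstack([a,b]),alpha=1.6),(800,317)))
E
```

```text
True
51.4833 [ 0.50895394 -0.35497913  0.01898856] [-0.37855015 -0.05296613  5.43017648]
53.2333 [-0.20726456 -0.08110969 -1.57142706]
```

View pics/end.png

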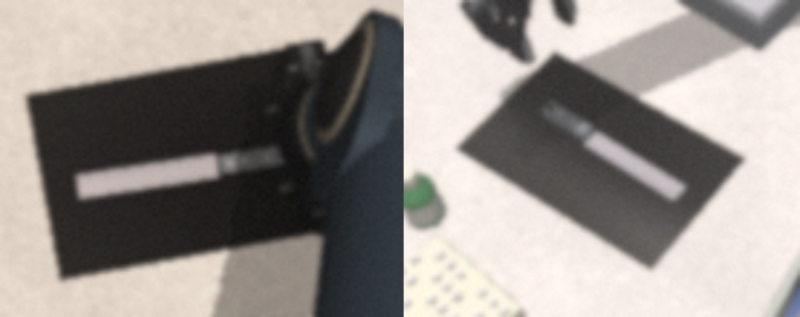

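The picture shows the blade lying flat on the mat, with the tip at (80, 186) and the handle at (250, 160) in the left view. The gripper is clear of it. Handing in.

```bash
python3 -c "
from plant import robot
print(robot.close_job())"
```

```text
the job is handed in; nothing more can be done
None
```

I set the lid so the blade draws out with about 5 N of drag, drew it out by the handle, laid it flat on the mat, and handed the job in at about 53 s; the hand-in returned no verdict.

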